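# Unlock the bayonet cover of the parts pot and lay it in the drip tray

### The job

Open the parts pot so that the bolts in it can be got at: turn its cover anticlockwise (seen from above) by the handle until the cover's lugs stand in the slots of the collar, and lift it free. Lay the cover gently in the drip tray, flat and handle up, let go of it, and leave the other things on the worktop where they are.

Things in the scene. Friction and masses are not known exactly. Their poses are not given: they have to be found in the camera images.
- pot: Grey round steel pot, fixed; outer radius 57 mm (foot 66 mm), 75 mm high. Origin: centre of its underside, z up. A dark steel collar lip round its top (inner radius 43 mm) is broken by two opposite slots on the pot's +x and -x axis, each about 0.33 rad to either side of it; an upright rib outside the pot below each slot marks it.
- pot_mouth (a point): Centre of the pot's mouth at seat height, 60 mm above the worktop, where the cover's underside rests inside the collar; axes as the pot's. The lip overhangs from 69 to 75 mm above the worktop. A stop at the anticlockwise edge of each slot keeps the cover from turning more than about 0.1 rad past the middle of the slots.
- cover_grip (a point): Centre of the black bar handle (60 long, 14 wide, 26 mm high) of the pot's loose 0.2 kg aluminium cover: 43 mm above the cover's underside, x along the bar, z up. Cover: disc 80 mm across, 6 mm thick, two lugs under the bar's ends (100 mm over tips, 16 mm wide). It starts turned 0.6 to 1.2 rad clockwise of the slots, turns with light friction, and lifts out with x within 0.15 rad of the pot's x.
- tray_in (a point): Centre of the inner floor (4 mm above the worktop, flat) of the fixed square steel drip tray, 150 x 150 mm outside, walls 4 mm thick, rim 14 mm above the worktop. Axes along its sides, z up.
- tape_roll: Bystander: black tape roll 68 mm across, 19 mm high, lying behind the pot; the origin is the centre of its underside.
- rocker: Bystander: brown rocker arm 34 x 66 x 34 mm, lying behind the tray; the origin is the centre of its underside.
- nut: Bystander: nut with collar, 24 mm across, 22 mm high, standing between pot and tray; the origin is the centre of its underside.

How it is judged:
On the way, in this order (a step that is already met when the one before it is completed fails the run):
1. the cover is turned to the slots while it still sits in the collar (angle between the x axis of cover_grip and the x axis of pot, either way round below 0.3 rad and horizontal distance between cover_grip and pot below 0.01 m and z of cover_grip in the frame of pot below 0.11 m), for 0.05 s.
2. the cover is lifted clear of the collar (z of cover_grip in the frame of pot above 0.125 m), for 0.05 s.
At the end, for the whole second after the job is handed in: The cover lies at rest and flat (within 0.06 rad) on the floor of the drip tray, handle up, wholly inside its walls (centre within 40 mm of the tray's centre along each side), let go of (z of cover_grip in the frame of tray_in between 0.039 and 0.047 m and x of cover_grip in the frame of tray_in between -0.04 and 0.04 m and y of cover_grip in the frame of tray_in between -0.04 and 0.04 m and angle between cover_grip's own z axis and vertical below 0.06 rad and linear speed of cover below 0.02 m/s); the robot touches nothing.
It fails at once if the cover is dropped: it moves faster than 0.5 m/s while the fingers do not hold it (linear speed of cover above 0.5 m/s and contact force between the fingers and cover below 0.05 N).
It fails at once if the tape roll, rocker arm or nut is pushed more than 25 mm (distance of any of tape_roll, rocker, nut from where it was at the start of the episode above 0.025 m).
It also fails if it takes over 54 s, if anything falls off the work surface, if the arm or the gripper's body presses on something with over 40 N, if the wrist force passes 120 N, or if a joint passes its speed limit or range.

### The arm

A 6-joint arm with a two-finger parallel gripper is mounted at the origin on a cart in front of the work surface, level with it; the furniture and walls round the work are solid. World frame = base frame: x ahead of the robot, y to its left, z up, the work surface at z = 0. Lengths are in m, angles in rad, forces in N, time in s.
With the tool pointing down it reaches from about 0.3 to 0.775 m from the base axis. Payload 14.6 kg.
Tool frame: the origin (TCP) lies at the very end of the fingers, on their centre line; the grasp point (between the pads) lies 19 mm behind it; y points along the fingers, z is the direction in which the jaws open and shut, and the axes are right-handed (so a half turn about y gives the same grasp; the last joint's range is limited). The gripper opens to 94 mm and grips with 3 to 60 N. Pads are 16 mm wide; open, the fingers measure 119 mm over their backs; the gripper's body (75 mm by 177 mm) begins 78 mm behind the grasp point.
Start: joints at [-1.204, 0.3, 1.521, -0, 1.321, -0.067], TCP at [0.231, -0.499, 0.205] pointing down, gripper open.
Joint ranges: [-3.03, 3.03], [-0.79, 2.21], [0.23, 2.52], [-1.04, 4.18], [0, 3.07], [-2.55, 2.55]. Speed limits (rad/s): [2.22, 2.22, 2.57, 3.14, 3.14, 3.14].

### API

Orientations are given as [roll, pitch, yaw] about the fixed x, y, z axes, in that order (R = Rz(yaw) Ry(pitch) Rx(roll)).
In Python, from station import get_obs, camera, job gives the robot as it stands.
- The arm moves only by the tool step_arm, never from a script. Its argument "targets" is a list of rows, each a list of 6 numbers: the shift along the tool's x, y, z in mm, then the turn, a rotation vector about the tool's x, y, z in degrees. In form: [[dx, dy, dz, rx, ry, rz], ...]. A call has 1 to 12 rows; each row shifts and turns the commanded pose from where the row before left it, along the tool's axes as they then stand; what a row does not reach is not made up. A row lasts 1/8 s, in which the tool goes at most 62.5 mm and 10.7 degrees, less where a joint would pass 70% of its speed; a pose out of reach is approached as far as the arm can. A call is refused whole if a number of a shift passes 62.5 or a number of a turn 10.7, either way. A call with a gripper value outside its range is refused whole. "gripper" is the opening, from -1 (shut) to 1 (fully open), set as the call begins (left out, the last holds). The fingers move at their own pace and stop on an object; "squeeze" is the grip in N (left out, the last holds). Time passes only in rows, so rows that do not move let the fingers close. It gives the time, the measured TCP pose, the force and the opening at its end, in the units of the state.
- get_obs(): the state, without advancing time (a new reading comes with each control period).
- camera(name): name is "scene" or "top" or "wrist"; returns a dict with "pixels" (480x640x3 uint8, red, green, blue), "intrinsics" (3x3 intrinsics, pixels), "R" (3x3) and "t" (3): a world point X has camera coordinates R X + t; the wrist camera has in their place "tool_from_camera" (4x4, takes a point from camera to tool coordinates, whose origin is the TCP and whose axes are the tool frame's). Camera axes: x right, y down, z forward; pixel columns grow to the right and rows downward; lengths in m; the calibration is good to about 2 mm. A picture is of the moment at which its call begins: read the wrist's pose just before it. There is no depth.
- job.hand_in(): hands the job in, once; it reports no verdict.
The state is a dict: "time_s": time; "qpos": joint angles; "joint_vel": joint speeds; "tau": joint torques, N m; "ee_pos": TCP position; "eef_rot": TCP orientation; "force": force on the tool from outside, world axes, zero at the start; "moment": the same for the moment, N m; "grip_width": finger opening in m.
Only numpy, scipy, OpenCV 4.12 (cv2) and the standard library are available. Lean on these libraries where they do the work, as an engineer would, in place of code of your own. Each camera call takes 0.05 s, during which the arm holds its last target.

## Working session

There is one attempt and no reset: what is moved stays moved. The work goes in short steps, Python scripts to look and compute and a tool call to move; the robot and the scene stay as the last step left them, time stands still between calls to the robot, and variables do not carry over. Pictures are saved under pics/ and viewed, and the job is handed in when it is done.

Besides the shell and the picture viewer there is one more tool, called after "Call:" by a JSON object that holds its "fn" and its "kwargs", one argument or row to a line. step_arm: Moves the arm, as the interface text tells. Its arguments: {"type":"object","properties":{"targets":{"type":"array","items":{"type":"array","items":{"type":"number"}}},"gripper":{"type":"number"},"squeeze":{"type":"number"}},"required":["targets"]}

```bash
mkdir -p pics; ls
cat > h.py <<'E'
import numpy as np,cv2
from station import get_obs,camera,job
from scipy.spatial.transform import Rotation as Ro
def save(c,n): cv2.imwrite('pics/'+n,c['pixels'][:,:,::-1])
def ray(c,u,v,z):
    d=np.linalg.inv(c['intrinsics'])@np.array([u,v,1.]); R=np.array(c['R']);t=np.array(c['t'])
    C=-R.T@t; w=R.T@d; return C+w*(z-C[2])/w[2]
def proj(c,X):
    p=c['intrinsics']@(c['R']@np.array(X)+c['t']); return p[:2]/p[2]
E
python3 - <<'E'
from h import *
import pickle
o=get_obs();print(o)
for n in('scene','top'):
    c=camera(n);save(c,n+'0.png');pickle.dump(c,open(n+'0.pkl','wb'));print(n,-c['R'].T@c['t'])
E
```

```text
pics
{'time_s': 0.0, 'qpos': array([-1.20359846e+00,  3.00471692e-01,  1.52158732e+00, -1.63123222e-05,
        1.32068918e+00, -6.66228899e-02]), 'joint_vel': array([ 1.04878402e-03,  9.37203914e-05, -1.59661686e-03, -1.67842948e-03,
       -9.09455328e-04,  4.37250211e-04]), 'tau': array([ 8.67233175e-04, -5.31812954e+01, -3.52737844e+01,  7.08105136e-02,
        2.44845764e-02, -9.45825741e-05]), 'ee_pos': array([ 0.23107472, -0.49881365,  0.20488336]), 'eef_rot': array([-1.57195036e+00,  6.11634464e-05, -2.70776788e+00]), 'force': array([ 0.45476082,  0.202123  , -0.02667759]), 'moment': array([-0.0476773 ,  0.0232952 , -0.03973086]), 'grip_width': 0.0939447891763907}
scene [0.29131072 0.47855029 0.66920916]
top [ 0.39897931 -0.0649469   0.94067133]
```

View pics/scene0.png

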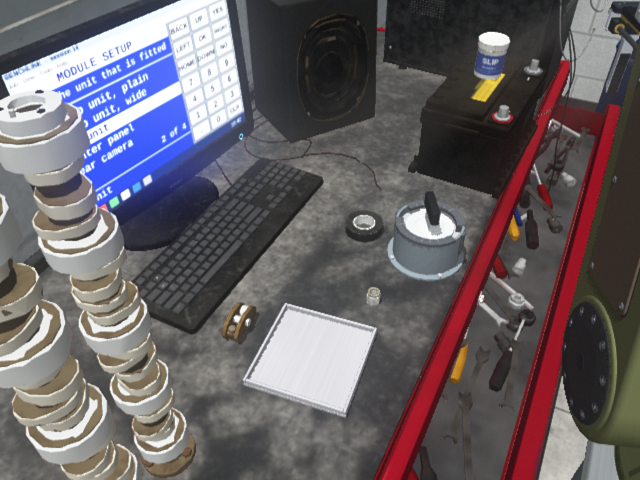

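View pics/top0.png

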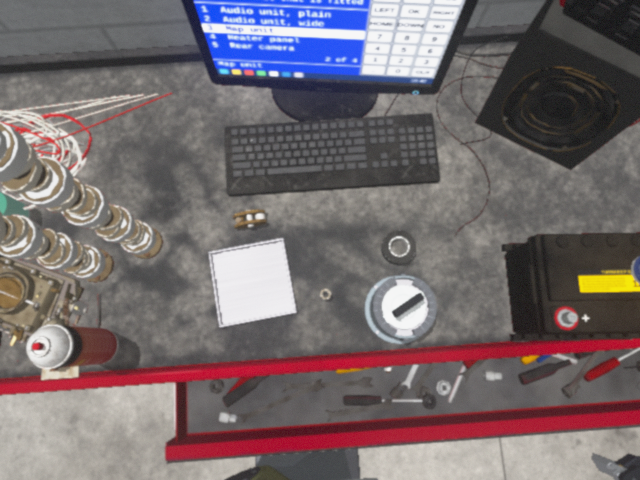

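The top view shows the pot at about (400,310), tray (253,282), nut (326,295), tape (399,248) and rocker (250,217). I'll zoom in on the pot and measure.

Run:
```python
from h import *
import pickle
c=pickle.load(open('top0.pkl','rb'));p=c['pixels']
a=cv2.resize(p[260:360,350:450],(500,500),interpolation=cv2.INTER_CUBIC)
s=pickle.load(open('scene0.pkl','rb'));b=cv2.resize(s['pixels'][175:295,375:480][:105],(500,500),interpolation=cv2.INTER_CUBIC)
cv2.imwrite('pics/crop1.png',np.hstack([a,b])[:,:,::-1][:, :][:, ::1] if 0 else cv2.resize(np.hstack([a,b]),(800,400))[:,:,::-1])
# handle
g=p.max(2).astype(int)
m=np.zeros_like(g,np.uint8);m[280:335,380:430]=(g[280:335,380:430]<70)
n,l,st,ce=cv2.connectedComponentsWithStats(m);k=1+np.argmax(st[1:,4]);ys,xs=np.where(l==k)
r=cv2.minAreaRect(np.c_[xs,ys].astype(np.float32));bx=cv2.boxPoints(r)
print('handle',st[k],ce[k],r)
W=np.array([ray(c,u,v,.112)for u,v in bx]);print(W,W.mean(0))
# tray
m=((p.min(2)>170)).astype(np.uint8);m[:, :200]=0;m[:,310:]=0;m[:230]=0;m[335:]=0
n,l,st,ce=cv2.connectedComponentsWithStats(m);k=1+np.argmax(st[1:,4]);ys,xs=np.where(l==k)
r=cv2.minAreaRect(np.c_[xs,ys].astype(np.float32));bx=cv2.boxPoints(r)
W=np.array([ray(c,u,v,.009)for u,v in bx]);print('tray',r,W,W.mean(0))
for nm,u,v,z in(('nut',326,295,.022),('tape',399,248,.019),('rocker',250,217,.03),('potrim',400,309,.075)):print(nm,ray(c,u,v,z))
```

```text
handle [394 312   3   4   6] [394.83333333 313.66666667] ((394.800048828125, 313.6000061035156), (3.5777084827423096, 0.8944271206855774), 63.43495178222656)
[[ 0.44563407 -0.19945857  0.112     ]
 [ 0.44621802 -0.20090291  0.112     ]
 [ 0.4405892  -0.2030883   0.112     ]
 [ 0.44000701 -0.20164554  0.112     ]] [ 0.44311208 -0.20127383  0.112     ]
tray ((250.9280242919922, 282.10400390625), (76.38407897949219, 78.53070831298828), 79.69515228271484) [[ 0.59647562  0.1442101   0.009     ]
 [ 0.61435258 -0.0102803   0.009     ]
 [ 0.46372399 -0.02848197  0.009     ]
 [ 0.44737248  0.12122702  0.009     ]] [0.53048117 0.05666871 0.009     ]
nut [ 0.49244988 -0.0877799   0.022     ]
tape [ 0.57497177 -0.23797687  0.019     ]
rocker [0.65533476 0.05052541 0.03      ]
potrim [ 0.45260307 -0.21754986  0.075     ]
```

View pics/crop1.png

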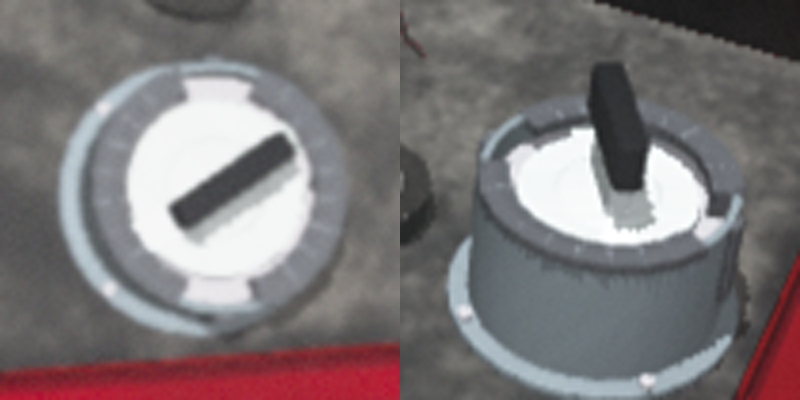

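Run:
```python
from h import *
import pickle
c=pickle.load(open('top0.pkl','rb'));p=c['pixels']
g=p.max(2).astype(int)
print(g[290:326:2,388:428:2])
m=np.zeros_like(g,np.uint8)
yy,xx=np.mgrid[:480,:640];m=((g<110)&((xx-404)**2+(yy-308)**2<19.5**2)).astype(np.uint8)
n,l,st,ce=cv2.connectedComponentsWithStats(m);k=1+np.argmax(st[1:,4]);ys,xs=np.where(l==k)
r=cv2.minAreaRect(np.c_[xs,ys].astype(np.float32));bx=cv2.boxPoints(r)
print('handle',st[k],ce[k],r)
W=np.array([ray(c,u,v,.116)for u,v in bx]);print(W,W.mean(0),[np.linalg.norm(W[i]-W[(i+1)%4]) for i in range(4)])
d=max([W[1]-W[0],W[2]-W[1]],key=np.linalg.norm);print('bar yaw',np.arctan2(d[1],d[0]))
m=((g>215)&((xx-404)**2+(yy-308)**2<30**2)).astype(np.uint8)
# cover plus slots
a=ray(c,404.3,282,.066);b=ray(c,404.5,332.5,.066);print('slots',a,b,np.arctan2(*(a-b)[1::-1]),np.linalg.norm(a-b),(a+b)/2)
for q in ((350+92/4,260+190/4),(350+347/4,260+195/4)): print(ray(c,*q,.075))
```

```text
[[185 241 245 245 245 245 245 245 246 246 246 245 246 245 244 233 193 145
  149 140]
 [243 245 246 245 245 245 245 245 245 246 246 246 245 245 244 236 217 212
  142 135]
 [245 246 246 245 245 244 243 243 243 243 245 245 245 239 169  93  81 200
  173 134]
 [246 246 246 245 244 244 245 245 245 245 244 241 220 133  77  71  73 100
  188 142]
 [246 246 245 244 245 245 245 245 245 245 240 178  90  72  72  72  73  83
  197 176]
 [246 245 244 245 246 246 245 245 245 233 146  79  75  72  71  71  94 135
  219 213]
 [246 246 244 246 246 246 246 242 206 101  79  73  73  72  72 112 158 184
  202 224]
 [246 245 245 246 246 246 236 150  80  73  73  74  74  86 128 177 187 197
  237 227]
 [246 245 245 246 245 215  99  73  77  73  71  75  97 158 175 185 209 243
  245 217]
 [245 245 244 239 164  81  75  72  73  71  79 129 172 179 183 216 240 246
  245 227]
 [245 245 213 108  79  78  78  74  77  96 156 180 186 190 234 245 246 246
  245 227]
 [246 245 143  63  76  74  77  81 130 173 182 193 224 240 244 246 246 246
  244 231]
 [247 247 217  73  73  76  96 148 183 187 214 238 244 243 246 246 246 246
  239 
[... 486 characters left out ...]
] ((406.67901611328125, 305.53314208984375), (7.0043559074401855, 31.62260627746582), 55.491477966308594)
[[ 0.44664858 -0.19560514  0.116     ]
 [ 0.47407142 -0.24362528  0.116     ]
 [ 0.46369964 -0.24932903  0.116     ]
 [ 0.4364239  -0.20138136  0.116     ]] [ 0.45521089 -0.2224852   0.116     ] [np.float64(0.05529869563614284), np.float64(0.01183666391939411), np.float64(0.055162892044110956), np.float64(0.011743462996805608)]
bar yaw -1.0519209660200877
slots [ 0.50176248 -0.23221743  0.066     ] [ 0.41072139 -0.22281264  0.066     ] -0.10293751216964105 0.09152557102069121 [ 0.45624194 -0.22751504  0.066     ]
[ 0.45868104 -0.16928553  0.075     ]
[ 0.44841465 -0.28366163  0.075     ]
```

```bash
cat >> h.py <<'E'
def plan(target,yawd,n=None):
    o=get_obs();R=Ro.from_euler('xyz',o['eef_rot']);p=np.array(o['ee_pos']);d=np.array(target)-p
    deg=-np.degrees(yawd)
    n=n or int(max(np.ceil(abs(deg)/10.6),np.ceil(np.linalg.norm(d)/.055)))
    for i in range(n):
        s=R.inv().apply(d/n)*1000; print([*np.round(s,1).tolist(),0,round(deg/n,2),0])
        R=R*Ro.from_rotvec([0,np.radians(deg/n),0])
E
python3 -c "
from h import *
plan([.4555,-.225,.175],-1.485,9)"
```

```text
[-35.4, 3.3, -17.1, 0, np.float64(9.45), 0]
[-32.1, 3.3, -22.7, 0, np.float64(9.45), 0]
[-28.0, 3.3, -27.7, 0, np.float64(9.45), 0]
[-23.0, 3.3, -31.9, 0, np.float64(9.45), 0]
[-17.5, 3.3, -35.2, 0, np.float64(9.45), 0]
[-11.5, 3.3, -37.6, 0, np.float64(9.45), 0]
[-5.1, 3.3, -39.0, 0, np.float64(9.45), 0]
[1.4, 3.3, -39.3, 0, np.float64(9.45), 0]
[7.8, 3.3, -38.6, 0, np.float64(9.45), 0]
```

Call:
{"fn": "step_arm", "kwargs": {
  "targets": [
    [-35.4,3.3,-17.1,0,9.45,0],
    [-32.1,3.3,-22.7,0,9.45,0],
    [-28,3.3,-27.7,0,9.45,0],
    [-23,3.3,-31.9,0,9.45,0],
    [-17.5,3.3,-35.2,0,9.45,0],
    [-11.5,3.3,-37.6,0,9.45,0],
    [-5.1,3.3,-39,0,9.45,0],
    [1.4,3.3,-39.3,0,9.45,0],
    [7.8,3.3,-38.6,0,9.45,0],
    [0,0,0,0,0,0],
    [0,0,0,0,0,0]
  ],
  "gripper": 1,
  "squeeze": 25
}}

```text
time_s: 1.48
ee_pos: [0.4552, -0.2255, 0.1756]
eef_rot: [-1.57, -0.0, 2.093]
force: [-0.9, 0.4, -0.3]
grip_width: 0.0938
```

Run:
```python
from h import *
o=get_obs();print(o['ee_pos'],o['eef_rot'],o['qpos'])
c=camera('wrist');save(c,'w1.png');print(c['tool_from_camera'])
T=c['tool_from_camera'];R=Ro.from_euler('xyz',o['eef_rot']).as_matrix()
# express as world->cam
Rc=R@T[:3,:3];C=R@T[:3,3]+o['ee_pos'];c['R']=Rc.T;c['t']=-Rc.T@C
import pickle;pickle.dump(c,open('w1.pkl','wb'))
print(proj(c,[.4555,-.225,.116]))
```

```text
[ 0.45522733 -0.22545656  0.17557431] [-1.57047582e+00 -3.73142249e-04  2.09337758e+00] [-5.31909043e-01  2.34290237e-01  1.67603378e+00 -1.00223734e-04
  1.23175136e+00  2.08713565e+00]
[[ 1.34563050e-04  9.66736286e-01  2.55775166e-01 -7.49019823e-02]
 [ 4.56062638e-04 -2.55775201e-01  9.66736178e-01 -1.79367843e-01]
 [ 9.99999887e-01 -1.34374720e-05 -4.75310192e-04 -4.56741000e-04]
 [ 0.00000000e+00  0.00000000e+00  0.00000000e+00  1.00000000e+00]]
[327.25842935 253.59367011]
```

View pics/w1.png

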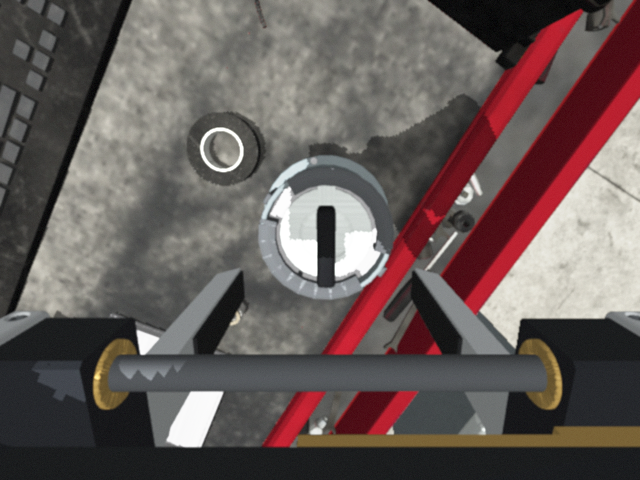

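Bar is centred at u≈326 (predicted 327), upright in the picture, so jaws align; slots lie at upper-left and lower-right of the collar. Refining the slot angle and bar centre.

Run:
```python
from h import *
import pickle
c=pickle.load(open('w1.pkl','rb'));p=c['pixels']
cv2.imwrite('pics/w1c.png',cv2.resize(p[150:305,250:405],(620,620),interpolation=cv2.INTER_CUBIC)[:600,:,::-1])
g=p.max(2)
m=np.zeros_like(g);m[195:295,305:345]=g[195:295,305:345]<70
n,l,st,ce=cv2.connectedComponentsWithStats(m);k=1+np.argmax(st[1:,4]);print(st[k],ce[k])
x,y,w,h=st[k,:4]
for q in((x+w/2,y),(x+w/2,y+h)): print(ray(c,*q,.116),ray(c,*q,.09))
A=[.4555,-.225]
for z,s in((.116,30),(.116,-30),(.09,30),(.09,-30)):print(proj(c,[A[0]+s/1e3*np.cos(-1.052),A[1]+s/1e3*np.sin(-1.052),z]))
```

```text
[ 316  206   20   81 1366] [325.70937042 245.81112738]
[ 0.4738204  -0.25503053  0.116     ] [ 0.47172323 -0.25120722  0.09      ]
[ 0.44319642 -0.20174237  0.116     ] [ 0.43776657 -0.19211993  0.09      ]
[327.416807   213.21397043]
[327.10948943 291.5671418 ]
[327.39455902 207.02079197]
[327.11573889 278.75258033]
```

View pics/w1c.png

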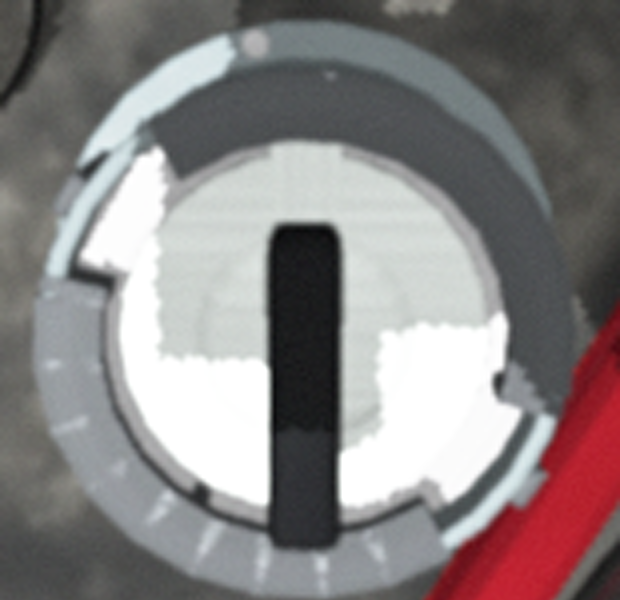

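Run:
```python
from h import *
import pickle
c=pickle.load(open('w1.pkl','rb'))
f=lambda x,y,z:ray(c,250+x/4,150+y/4,z)
P=[f(*q,.075) for q in((178,180),(110,278),(505,378),(425,500))]
C=sum(P)/4;print(C,[np.linalg.norm((q-C)[:2]) for q in P],[np.arctan2(*(q-C)[1::-1]) for q in P])
P=[f(*q,.075) for q in((150,125),(38,283),(548,412),(450,545))]
C=sum(P)/4;print(C,[np.linalg.norm((q-C)[:2]) for q in P],[np.arctan2(*(q-C)[1::-1]) for q in P])
plan([.457,-.2262,.125],0)
```

```text
[ 0.45792544 -0.22851993  0.075     ] [np.float64(0.04243040589982189), np.float64(0.04309979121109303), np.float64(0.04302986304937987), np.float64(0.0447872731911228)] [np.float64(-0.3736722577964817), np.float64(0.22462267711684553), np.float64(-2.8312986887354303), np.float64(2.702809383900995)]
[ 0.45806773 -0.22612572  0.075     ] [np.float64(0.0555018243766687), np.float64(0.05662507038041798), np.float64(0.0548620929749018), np.float64(0.055832316039602516)] [np.float64(-0.4645427789004477), np.float64(0.2801759463110355), np.float64(-2.8891137081178155), np.float64(2.7187272360515826)]
[-1.3, 50.7, -1.4, 0, np.float64(-0.0), 0]
```

```bash
python3 -c "
from h import *
plan([.4577,-.2266,.085],0,3)"
```

```text
[-0.7, 30.2, -0.6, 0, np.float64(-0.0), 0]
[-0.7, 30.2, -0.6, 0, np.float64(-0.0), 0]
[-0.7, 30.2, -0.6, 0, np.float64(-0.0), 0]
```

Call:
{"fn": "step_arm", "kwargs": {
  "targets": [
    [-1,30,-0.6,0,0,0],
    [-1,30,-0.6,0,0,0],
    [0,20,-0.6,0,0,0],
    [0,10,0,0,0,0],
    [0,0,0,0,0,0],
    [0,0,0,0,0,0]
  ]
}}

```text
time_s: 2.28
ee_pos: [0.4584, -0.2265, 0.0866]
eef_rot: [-1.571, 0.001, 2.091]
force: [0.4, 0.3, -0.1]
grip_width: 0.094
```

Call:
{"fn": "step_arm", "kwargs": {
  "targets": [
    [0,0,0,0,0,0],
    [0,0,0,0,0,0],
    [0,0,0,0,0,0],
    [0,0,0,0,0,0],
    [0,0,0,0,0,0],
    [0,0,0,0,0,0],
    [0,0,0,0,0,0],
    [0,0,0,0,0,0]
  ],
  "gripper": -1,
  "squeeze": 20
}}

```text
time_s: 3.28
ee_pos: [0.4581, -0.2261, 0.0858]
eef_rot: [-1.571, -0.0, 2.091]
force: [1.3, -0.5, 0.3]
grip_width: 0.0175
```

Call:
{"fn": "step_arm", "kwargs": {
  "targets": [
    [0,0,0,0,0,0],
    [0,0,0,0,0,0],
    [0,0,0,0,0,0]
  ]
}}

```text
time_s: 3.65
ee_pos: [0.4581, -0.2261, 0.0857]
eef_rot: [-1.571, -0.0, 2.091]
force: [-1.3, -0.2, 0.1]
grip_width: 0.0142
```

Gripped at 14.2 mm, which matches the bar. Turning anticlockwise by about 44° first.

Call:
{"fn": "step_arm", "kwargs": {
  "targets": [
    [0,0,0,0,-4,0],
    [0,0,0,0,-5,0],
    [0,0,0,0,-5,0],
    [0,0,0,0,-5,0],
    [0,0,0,0,-5,0],
    [0,0,0,0,-5,0],
    [0,0,0,0,-5,0],
    [0,0,0,0,-5,0],
    [0,0,0,0,-5,0],
    [0,0,0,0,0,0],
    [0,0,0,0,0,0]
  ]
}}

```text
time_s: 5.03
ee_pos: [0.4581, -0.2261, 0.0858]
eef_rot: [-1.571, 0.0, 2.857]
force: [0.0, -0.3, -0.2]
grip_width: 0.0137
```

Run:
```python
from h import *
o=get_obs();print(o['ee_pos'],o['eef_rot'],o['force'],o['moment'])
c=camera('wrist');save(c,'w2.png')
p=c['pixels'];cv2.imwrite('pics/w2c.png',cv2.resize(p[150:350,200:450],(750,600))[:,:,::-1])
```

```text
[ 0.4581041  -0.22606063  0.08575143] [-1.57081835e+00  1.30657428e-05  2.85699114e+00] [ 0.00335722 -0.34759671 -0.17046794] [0.09973168 0.01925085 0.03571983]
```

View pics/w2.png

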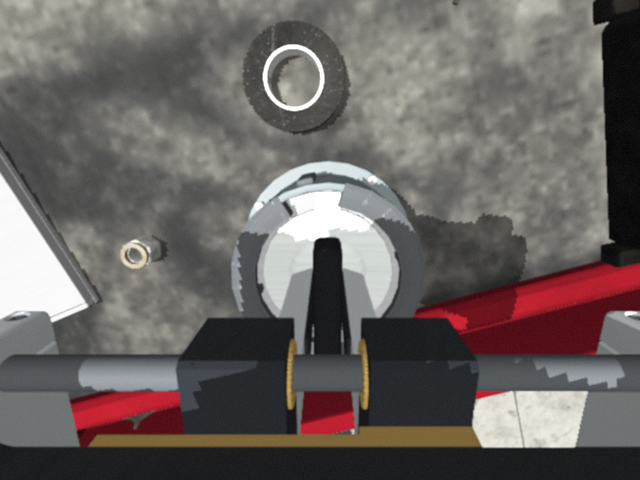

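The cover followed; the slot (lip edges ≈ (290,208) and (343,205)) is still slightly left of the bar, as expected. Turning the remaining 11.4°.

Call:
{"fn": "step_arm", "kwargs": {
  "targets": [
    [0,0,0,0,-3,0],
    [0,0,0,0,-3,0],
    [0,0,0,0,-3,0],
    [0,0,0,0,-2.4,0],
    [0,0,0,0,0,0],
    [0,0,0,0,0,0]
  ]
}}

```text
time_s: 5.82
ee_pos: [0.4581, -0.2261, 0.0858]
eef_rot: [-1.571, 0.0, 3.057]
force: [0.0, 0.1, 0.0]
grip_width: 0.0138
```

Run:
```python
from h import *
o=get_obs();print(o['ee_pos'],o['eef_rot'],o['force'],o['moment'])
c=camera('wrist')
p=c['pixels'];cv2.imwrite('pics/w3c.png',cv2.resize(p[150:350,200:450],(750,600))[:,:,::-1])
```

```text
[ 0.45810268 -0.22605779  0.08575681] [-1.57078666e+00  1.02004467e-06  3.05652991e+00] [0.03431689 0.11450731 0.00528063] [ 0.05181689 -0.03245619 -0.02871112]
```

View pics/w3c.png

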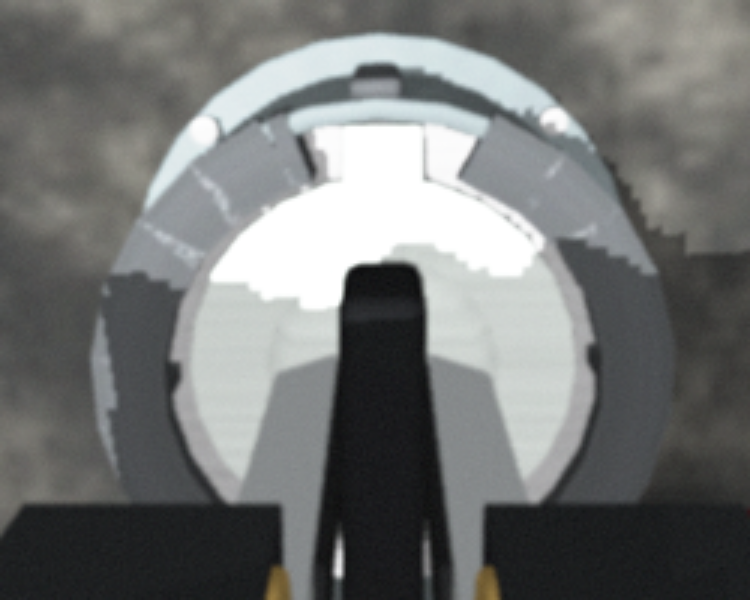

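The lug (343–425 in the crop) stands in the slot (about 310–475), with the rib at 376 right behind it: aligned. Lifting.

Call:
{"fn": "step_arm", "kwargs": {
  "targets": [
    [0,-5,0,0,0,0],
    [0,-8,0,0,0,0],
    [0,-10,0,0,0,0],
    [0,-12,0,0,0,0],
    [0,-15,0,0,0,0],
    [0,-15,0,0,0,0],
    [0,-15,0,0,0,0],
    [0,-10,0,0,0,0],
    [0,0,0,0,0,0],
    [0,0,0,0,0,0]
  ]
}}

```text
time_s: 7.12
ee_pos: [0.4579, -0.2259, 0.1752]
eef_rot: [-1.571, -0.001, 3.058]
force: [-0.2, 0.3, -1.9]
grip_width: 0.0139
```

Run:
```python
from h import *
o=get_obs();print(o['ee_pos'],o['eef_rot'],o['force'],o['grip_width'],o['qpos'])
c=camera('scene');save(c,'s2.png')
# tray check from scene: floor/rim outline
p=c['pixels'];m=(p.min(2)>150).astype(np.uint8);m[:, :235]=0;m[:,385:]=0;m[:295]=0;m[420:]=0
n,l,st,ce=cv2.connectedComponentsWithStats(m);k=1+np.argmax(st[1:,4]);ys,xs=np.where(l==k)
r=cv2.convexHull(np.c_[xs,ys].astype(np.float32));ap=cv2.approxPolyDP(r,6,True)[:,0];print(ap)
W=np.array([ray(c,u,v,.012)for u,v in ap]);print(W,W.mean(0))
```

```text
[ 0.4578872  -0.2259428   0.17522254] [-1.57118102e+00 -7.91354679e-04  3.05787767e+00] [-0.20387365  0.29833708 -1.85942541] 0.013905090793926538 [-5.30135963e-01  2.40563328e-01  1.66908968e+00  5.65287741e-06
  1.23281953e+00  1.12437362e+00]
[[376. 328.]
 [344. 416.]
 [244. 383.]
 [285. 303.]]
[[ 0.465563   -0.02641742  0.012     ]
 [ 0.44615507  0.12692284  0.012     ]
 [ 0.59060626  0.14269468  0.012     ]
 [ 0.61246621 -0.00917113  0.012     ]] [0.52869763 0.05850724 0.012     ]
```

View pics/s2.png

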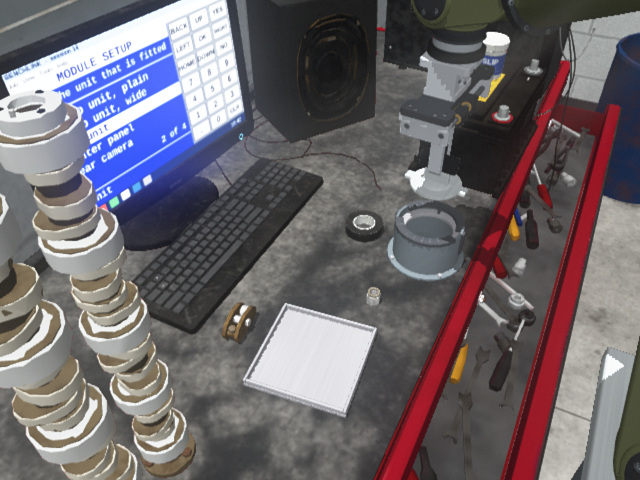

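Cover is out (1.9 N weight felt), pot open. Both views put the tray centre at about (0.5295, 0.0575). Carrying over.

```bash
python3 -c "
from h import *
plan([.5295,.0575,.145],0,10)"
```

```text
[-4.8, 3.0, -28.8, 0, np.float64(-0.0), 0]
[-4.8, 3.0, -28.8, 0, np.float64(-0.0), 0]
[-4.8, 3.0, -28.8, 0, np.float64(-0.0), 0]
[-4.8, 3.0, -28.8, 0, np.float64(-0.0), 0]
[-4.8, 3.0, -28.8, 0, np.float64(-0.0), 0]
[-4.8, 3.0, -28.8, 0, np.float64(-0.0), 0]
[-4.8, 3.0, -28.8, 0, np.float64(-0.0), 0]
[-4.8, 3.0, -28.8, 0, np.float64(-0.0), 0]
[-4.8, 3.0, -28.8, 0, np.float64(-0.0), 0]
[-4.8, 3.0, -28.8, 0, np.float64(-0.0), 0]
```

Call:
{"fn": "step_arm", "kwargs": {
  "targets": [
    [-2,0,-14,0,0,0],
    [-5,0,-29,0,0,0],
    [-5,3,-30,0,0,0],
    [-5,3,-30,0,0,0],
    [-5,3,-30,0,0,0],
    [-5,3,-30,0,0,0],
    [-5,3,-30,0,0,0],
    [-5,3,-30,0,0,0],
    [-5,4,-30,0,0,0],
    [-4,4,-25,0,0,0],
    [-2,4,-10,0,0,0],
    [0,0,0,0,0,0]
  ]
}}

```text
time_s: 8.68
ee_pos: [0.5297, 0.0573, 0.1453]
eef_rot: [-1.571, -0.001, 3.059]
force: [-0.1, -0.1, -1.7]
grip_width: 0.0135
```

Call:
{"fn": "step_arm", "kwargs": {
  "targets": [
    [0,20,0,0,0,0],
    [0,25,0,0,0,0],
    [0,20,0,0,0,0],
    [0,15,0,0,0,0],
    [0,10,0,0,0,0],
    [0,5,0,0,0,0],
    [0,0,0,0,0,0],
    [0,0,0,0,0,0]
  ]
}}

```text
time_s: 9.68
ee_pos: [0.5303, 0.0569, 0.0513]
eef_rot: [-1.571, 0.001, 3.058]
force: [0.1, 0.6, -2.0]
grip_width: 0.0138
```

Run:
```python
from h import *
o=get_obs();print(o['ee_pos'],o['eef_rot'],o['force'],o['grip_width'])
c=camera('top');save(c,'t3.png');c=camera('scene');save(c,'s3.png')
```

```text
[0.5302955  0.05694075 0.05126109] [-1.57088650e+00  8.44349934e-04  3.05794941e+00] [ 0.12756077  0.56960385 -1.96446903] 0.013841697020217016
```

View pics/s3.png

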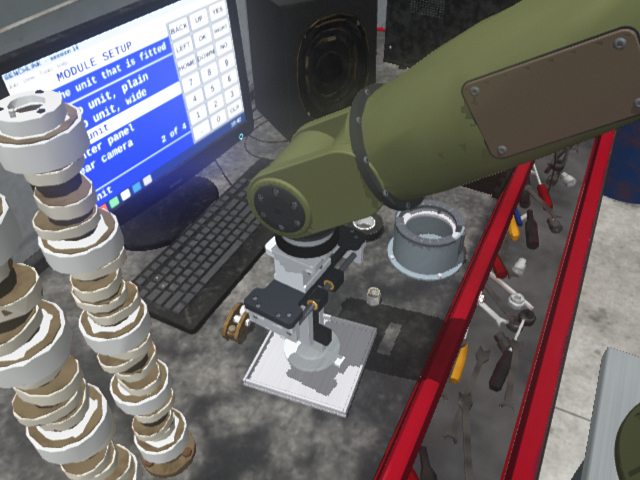

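The cover hangs over the middle of the tray (about (312,355)); nut and rocker undisturbed. Lowering the last ~21 mm slowly.

Call:
{"fn": "step_arm", "kwargs": {
  "targets": [
    [0,6,0,0,0,0],
    [0,5,0,0,0,0],
    [0,3,0,0,0,0],
    [0,2,0,0,0,0],
    [0,2,0,0,0,0],
    [0,1,0,0,0,0],
    [0,0,0,0,0,0],
    [0,0,0,0,0,0]
  ]
}}

```text
time_s: 10.78
ee_pos: [0.5301, 0.0569, 0.0319]
eef_rot: [-1.571, 0.0, 3.058]
force: [0.4, -0.0, -1.0]
grip_width: 0.0137
```

Call:
{"fn": "step_arm", "kwargs": {
  "targets": [
    [0,0.5,0,0,0,0],
    [0,0.5,0,0,0,0],
    [0,0.5,0,0,0,0],
    [0,0,0,0,0,0],
    [0,0,0,0,0,0],
    [0,0,0,0,0,0]
  ]
}}

```text
time_s: 11.52
ee_pos: [0.53, 0.0569, 0.0303]
eef_rot: [-1.571, 0.0, 3.058]
force: [0.9, 0.6, -1.7]
grip_width: 0.0138
```

Call:
{"fn": "step_arm", "kwargs": {
  "targets": [
    [0,0.4,0,0,0,0],
    [0,0.3,0,0,0,0],
    [0,0,0,0,0,0],
    [0,0,0,0,0,0]
  ]
}}

```text
time_s: 12.02
ee_pos: [0.53, 0.0569, 0.0297]
eef_rot: [-1.571, 0.0, 3.058]
force: [-2.7, -0.8, 5.3]
grip_width: 0.0137
```

Contact felt (+5.3 N) at the expected height. Releasing.

Call:
{"fn": "step_arm", "kwargs": {
  "targets": [
    [0,0,0,0,0,0],
    [0,0,0,0,0,0],
    [0,0,0,0,0,0],
    [0,0,0,0,0,0],
    [0,0,0,0,0,0],
    [0,0,0,0,0,0]
  ],
  "gripper": -0.1
}}

```text
time_s: 12.78
ee_pos: [0.53, 0.0569, 0.0295]
eef_rot: [-1.571, 0.0, 3.058]
force: [1.2, 0.0, -0.3]
grip_width: 0.0422
```

Call:
{"fn": "step_arm", "kwargs": {
  "targets": [
    [0,-10,0,0,0,0],
    [0,-20,0,0,0,0],
    [0,-30,0,0,0,0],
    [0,-40,0,0,0,0],
    [0,-40,0,0,0,0],
    [-20,0,40,0,0,0],
    [-20,0,50,0,0,0],
    [-20,0,50,0,0,0],
    [0,0,50,0,0,0],
    [0,0,20,0,0,0],
    [0,0,0,0,0,0]
  ]
}}

```text
time_s: 14.15
ee_pos: [0.5721, -0.1578, 0.1699]
eef_rot: [-1.571, 0.0, 3.056]
force: [0.1, 0.4, -0.0]
grip_width: 0.0424
```

Run:
```python
from h import *
o=get_obs();print(o['ee_pos'],o['force'],o['grip_width'])
c=camera('top');p=c['pixels'];save(c,'t4.png')
yy,xx=np.mgrid[:480,:640];g=p.max(2)
m=((g<100)&(abs(xx-256)<32)&(abs(yy-280)<32)).astype(np.uint8)
n,l,st,ce=cv2.connectedComponentsWithStats(m);k=1+np.argmax(st[1:,4]);print(st[k],ce[k],ray(c,*ce[k],.06))
c2=camera('scene');save(c2,'s4.png')
cv2.imwrite('pics/c4.png',cv2.resize(np.hstack([p[190:350,200:360],c2['pixels'][270:430,230:390]]),(800,400))[:,:,::-1])
```

```text
[ 0.57210126 -0.15775474  0.16988547] [ 0.11643352  0.41554756 -0.04626289] 0.04241134406118733
[245 264   8  31 194] [248.65979381 279.34536082] [0.52754531 0.05406894 0.06      ]
```

View pics/c4.png

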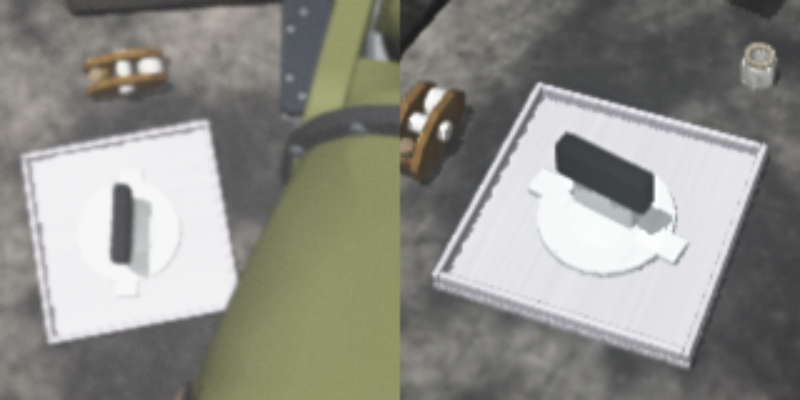

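View pics/s4.png

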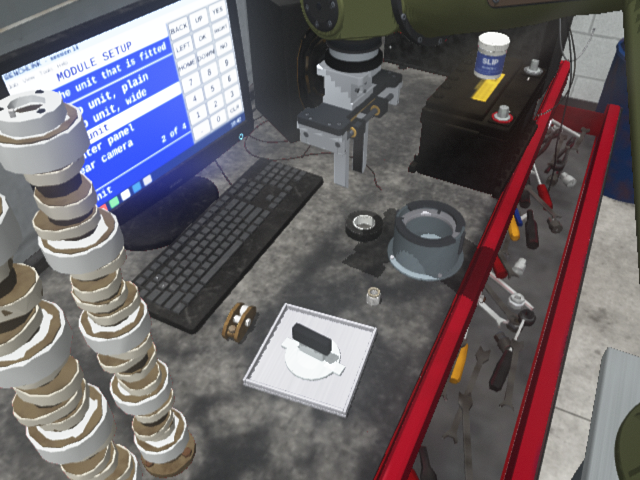

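The cover lies flat near the middle of the tray with its handle up. The nut (373,296), rocker (238,322) and tape roll (364,226) are where they were, and the arm is clear.

```bash
python3 -c "
from station import job;print(job.hand_in())"
```

```text
the job is handed in; nothing more can be done
None
```

The pot is open, and its cover lies flat in the drip tray, handle up and let go of. I handed the job in after about 14 s of robot time; the hand-in gives no verdict.

- **Turning:** I gripped the bar handle and turned it about 55° anticlockwise. The wrist camera then showed the lug in the middle of its slot.
- **Lifting and laying down:** The cover came straight up, with its weight felt at about 1.9 N. I lowered it slowly until it touched (about 5 N) at the height worked out beforehand, then opened the fingers and moved the arm away.
- **Last checks:** The handle shows at about (0.528, 0.054) m, roughly 4 mm from the tray centre I measured at (0.530, 0.058) m. The nut, rocker arm and tape roll look to be where they were in the scene view. The gripper is clear of everything, with about 0.4 N on the wrist.
- **Not measured:** I judged flatness only by eye in the pictures.

No check failed. The cameras' centre estimates for the pot and handle differed by 1–4 mm.

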